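Fill the empty cells of the flap-covered bottle rack

ROBOT

A 6-joint arm with a two-finger parallel gripper is mounted at the origin on a cart in front of the work surface, level with it; the furniture and walls round the work are solid. World frame = base frame: x ahead of the robot, y to its left, z up, the work surface at z = 0. Lengths are in m, angles in rad, forces in N, time in s.
With the tool pointing down it reaches from about 0.425 to 0.925 m from the base axis. Payload 12.5 kg.
Tool frame: the origin (TCP) lies at the very end of the fingers, on their centre line; the grasp point (between the pads) lies r.grip_depth behind it (r.grip_depth is the distance from the TCP to the grasp point, in m); z points along the fingers, y is the line along which they close (so a half turn about z gives the same grasp; the last joint's range is limited). The gripper opens to 85 mm and grips with 20 to 120 N. Pads are 22 mm wide; open, the fingers measure 114 mm over their backs; the gripper's body (76 mm by 85 mm) begins 54 mm behind the grasp point. The pads swing forward as they close: fully open they stand 13 mm farther back than shut.
Start: joints at [1.215, 0.491, 1.559, -0, 1.092, -0.106], TCP at [0.154, 0.606, 0.231] pointing down, gripper open.
Joint ranges: [-3.1, 3.1], [-0.84, 2.19], [0.05, 2.79], [-1.13, 4.28], [0.06, 2.93], [-2.69, 2.69]. Speed limits (rad/s): [2.22, 2.22, 2.79, 3.14, 3.14, 3.14].

INTERFACE

Orientations are given as a unit quaternion [x, y, z, w].
In Python, from plant import r, eyes, sensors, workorder gives the robot as it stands (r), with the cameras (eyes), the readings (sensors) and the job (workorder).
- The arm moves only by the tool jog_arm, called as a command line: name --argument value ..., lists and objects as JSON in quotes. Schema: {"type":"object","properties":{"increments":{"type":"array","items":{"type":"number"},"minItems":6,"maxItems":72},"aperture":{"type":"number"},"only":{"type":"string"},"quiet":{"type":"boolean"},"lines":{"type":"string"}},"required":["increments"],"additionalProperties":false}. increments is one flat list of numbers that holds 1 to 12 rows one after another, with no inner brackets; each row has 6 numbers: dx, dy, dz in m, then a rotation vector rx, ry, rz in rad; each row is the pose to reach, as a shift and turn from the pose commanded when the call began, along the tool's axes at that moment; what a row does not reach only later rows make up. A row lasts 1/8 s, in which the tool goes at most 0.0625 m and 0.188 rad, less where a joint would pass 70% of its speed; a pose out of reach is approached as far as the arm can. aperture is the finger opening in m, set as the call begins (left out keeps the last). The fingers move at their own pace and stop on an object; the grip force is fixed at half the most. Time passes only in rows, so rows that do not move let the fingers close. The tool returns the time, the measured TCP pose, the force, the opening and the grip force at its end. only (a regular expression) keeps the lines of the reply that match it, lines (a string "A,B") keeps lines A to B, and quiet returns only ok. Input that does not fit is refused with a message, and nothing moves.
- sensors.state(): the state, without advancing time (a new reading comes with each control period).
- eyes.capture(name): name is "scene" or "top" or "wrist"; returns the picture (384x512x3 uint8, red, green, blue); there is no depth.
- eyes.camera_model(name): a dict with "camera_matrix" (3x3 intrinsics, pixels), "T" (4x4, takes a point from camera to world coordinates). Camera axes: x right, y down, z forward; pixel columns grow to the right and rows downward; lengths in m; the calibration is good to about 2 mm. A picture is of the moment at which its call begins: read the wrist's pose just before it. camera_model takes no time and is no camera call; for the wrist camera it gives the pose at the moment of the call.
- workorder.finish_job(): hands the job in; it is judged then, once.
The state is a dict: "t": time; "qpos": joint angles; "qd": joint speeds; "joint_efforts": joint torques, N m; "eef_pos": TCP position; "tcp_rot": TCP orientation; "force": force on the tool from outside, world axes, zero at the start; "wrist_torque": the same for the moment, N m; "finger_gap": finger opening in m; "grasp_force": force on a finger pad.
Only numpy, scipy, OpenCV 4.12 (cv2) and the standard library are available. Lean on these libraries where they do the work, as an engineer would, in place of code of your own. Each camera call takes 0.05 s, during which the arm holds its last target. There are 200 camera calls.

TASK

Stand the two red-nozzled bottles in the two empty cells of the blue leaning rack, one in each, pushed through the spring flaps until they are fully down on the cell floor, and let go of them. The other two cells already hold a short jar that cannot be seen under its closed flap, so feel gently for which cells are free, never leaning hard on the rack; leave the pot, the foam roll and the cork block beside it where they are.

Things in the scene. Friction and masses are not known exactly. Their poses are not given: they have to be found in the camera images.
- rack: blue rack on a grey foot plate (150 x 274 mm), screwed to the bench; origin on the bench under the middle of the row, +x the rack's back (away from the robot), y along the row of cells. Highest edge (back of the mouths) about 143 mm over the bench, mouth centres about 127 mm
- rack_block: the rack's four cells, in a row along y, 60 mm apart, leaning 25 deg towards the robot. A cell is 56 mm wide along y, 60 mm along x (up the slope), 105 mm deep, walls 4 mm. Two of them, any two, hold a hidden 45 mm tall jar: there a bottle goes firm about 60 mm in. In an empty one it goes 105 mm in. Origin: middle of the row, floor level
- flap_1 (a joint): angle of the thin grey flap over cell 1, 0 closed, 1.5 pushed fully in; hinged at the mouth's far (upper) side, pushed inward with under 1 N, springs back unless something holds it
- flap_2 (a joint): angle of the thin grey flap over cell 2, 0 closed, 1.5 pushed fully in; hinged at the mouth's far (upper) side, pushed inward with under 1 N, springs back unless something holds it
- flap_3 (a joint): angle of the thin grey flap over cell 3, 0 closed, 1.5 pushed fully in; hinged at the mouth's far (upper) side, pushed inward with under 1 N, springs back unless something holds it
- flap_4 (a joint): angle of the thin grey flap over cell 4, 0 closed, 1.5 pushed fully in; hinged at the mouth's far (upper) side, pushed inward with under 1 N, springs back unless something holds it
- cell_1 (a point): floor of a cell, counted from the robot's left (+y): centre of the flat floor inside the cell. Site z points out of the cell along its axis (25 deg from vertical, leaning towards the robot), x up the slope away from the robot, y along the row. The mouth's centre is 105 mm along +z
- cell_2 (a point): floor of a cell, counted from the robot's left (+y): centre of the flat floor inside the cell. Site z points out of the cell along its axis (25 deg from vertical, leaning towards the robot), x up the slope away from the robot, y along the row. The mouth's centre is 105 mm along +z
- cell_3 (a point): floor of a cell, counted from the robot's left (+y): centre of the flat floor inside the cell. Site z points out of the cell along its axis (25 deg from vertical, leaning towards the robot), x up the slope away from the robot, y along the row. The mouth's centre is 105 mm along +z
- cell_4 (a point): floor of a cell, counted from the robot's left (+y): centre of the flat floor inside the cell. Site z points out of the cell along its axis (25 deg from vertical, leaning towards the robot), x up the slope away from the robot, y along the row. The mouth's centre is 105 mm along +z
- bottle_a: loose 161 mm tall squeeze bottle, grey with a dark and yellow label, red neck and nozzle, upright on the bench; origin at the centre of its underside, z up. Body 45 mm in diameter up to 110 mm, neck 20 mm from 110 to 135 mm, nozzle 10 mm above; 0.12 to 0.22 kg; to the left of the rack
- bottle_b: loose 161 mm tall squeeze bottle, grey with a dark and yellow label, red neck and nozzle, upright on the bench; origin at the centre of its underside, z up. Body 45 mm in diameter up to 110 mm, neck 20 mm from 110 to 135 mm, nozzle 10 mm above; 0.12 to 0.22 kg; on the 6 mm thick mat to the right of the rack
- putty_pot: bystander: pot, yellow and blue band, white screw lid, 64 mm in diameter, 58 mm tall; origin at the centre of its underside
- cork_block: bystander: brown cork sanding block lying flat, 40 x 70 mm, 28 mm high; origin at the centre of its underside
- foam_roll: bystander: upright cream foam roll, 54 mm in diameter, 60 mm tall; origin at the centre of its underside

How it is judged:
On the way:
1. one of the bottles is fully down in an empty cell (((distance between bottle_a and cell_1 below 0.016 m or distance between bottle_a and cell_2 below 0.016 m or distance between bottle_a and cell_3 below 0.016 m or distance between bottle_a and cell_4 below 0.016 m) or (distance between bottle_b and cell_1 below 0.016 m or distance between bottle_b and cell_2 below 0.016 m or distance between bottle_b and cell_3 below 0.016 m or distance between bottle_b and cell_4 below 0.016 m))), for 0.2 s.
At the end, for the whole second after the job is handed in: Each bottle's underside centre is within 16 mm of the floor centre of a cell (each in an empty cell of its own, fully down), at rest ((distance between bottle_a and cell_1 below 0.016 m or distance between bottle_a and cell_2 below 0.016 m or distance between bottle_a and cell_3 below 0.016 m or distance between bottle_a and cell_4 below 0.016 m) and (distance between bottle_b and cell_1 below 0.016 m or distance between bottle_b and cell_2 below 0.016 m or distance between bottle_b and cell_3 below 0.016 m or distance between bottle_b and cell_4 below 0.016 m) and linear speed of each of bottle_a, bottle_b below 0.02 m/s); the robot touches nothing.
It fails at once if a bystander (pot, foam roll or cork block) moved by more than 20 mm (distance of any of putty_pot, cork_block, foam_roll from where it was at the start of the episode above 0.02 m).
It fails at once if the rack pressed hard: more than 100 N summed over every contact on it, jars included (a push of about 35 N) (contact force between rack and anything else above 100 N).
It also fails if it takes over 67 s, if anything falls off the work surface, if the arm or the gripper's body presses on something with over 40 N, if the wrist force passes 120 N, or if a joint passes its speed limit or range.

## Working session

There is one attempt and no reset: what is moved stays moved. The work goes in short steps, Python scripts to look and compute and a tool call to move; the robot and the scene stay as the last step left them, time stands still between calls to the robot, and variables do not carry over. Pictures are saved under pics/ and viewed, at most 10 in all, crops included, and the job is handed in when it is done.

```bash
ls; mkdir -p pics; python3 - <<'E'
from plant import r, eyes, sensors, workorder
import cv2,numpy as np
for n in ["scene","top"]:
    im=eyes.capture(n); cv2.imwrite(f"pics/{n}0.png",cv2.cvtColor(im,cv2.COLOR_RGB2BGR))
    m=eyes.camera_model(n); print(n,np.round(m["camera_matrix"],1).tolist(),np.round(m["T"],3).tolist())
s=sensors.state(); print(s, r.grip_depth)
E
```

```text
pics
plant.py
scene [[372.3, 0.0, 259.4], [0.0, 372.3, 195.9], [0.0, 0.0, 1.0]] [[0.396, -0.763, 0.511, 0.066], [-0.918, -0.332, 0.216, -0.331], [0.005, -0.555, -0.832, 0.981], [0.0, 0.0, 0.0, 1.0]]
top [[433.2, 0.0, 248.2], [0.0, 433.2, 191.2], [0.0, 0.0, 1.0]] [[-0.03, -0.981, 0.192, 0.378], [-1.0, 0.03, -0.0, -0.093], [-0.005, -0.192, -0.981, 1.311], [0.0, 0.0, 0.0, 1.0]]
{'t': 0.1, 'qpos': array([ 1.21540083e+00,  4.91526913e-01,  1.55940839e+00,  5.96777361e-06,
        1.09171608e+00, -1.05591894e-01]), 'qd': array([-1.95890420e-03, -1.71403476e-04, -9.28449884e-04, -1.17625632e-03,
       -5.89093766e-04,  5.76641145e-05]), 'joint_efforts': array([ 2.36778746e-03, -6.19444299e+01, -2.62022728e+01, -1.17335089e-04,
        2.90370495e-03,  2.44986546e-05]), 'eef_pos': array([0.15440652, 0.60540904, 0.23076217]), 'tcp_rot': array([ 1.24578651e-01,  9.92209595e-01, -5.14761139e-04, -1.23515145e-04]), 'force': array([-0.16244389,  0.79064371, -0.12101812]), 'wrist_torque': array([ 0.01122928,  0.0141736 , -0.02911133]), 'grasp_force': 0.0, 'finger_gap': 0.08538273210218822} 0.0187
```

View pics/scene0.png

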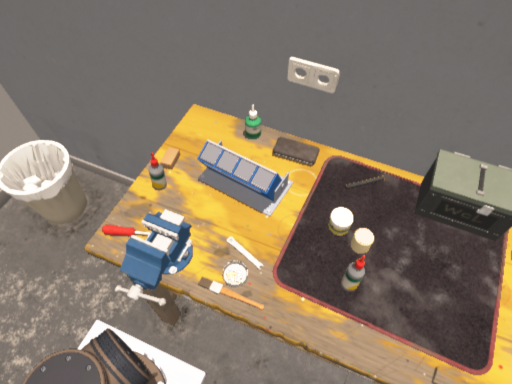

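View pics/top0.png

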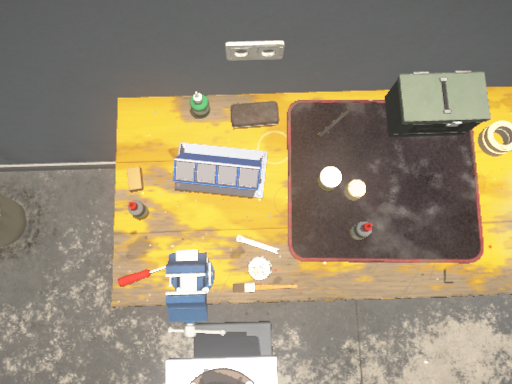

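The scene view shows the rack near (245,175), bottle_a near (157,173) and bottle_b near (354,273). In the top view they are at (220,170), (137,210) and (363,230). Next I'll enlarge the rack in both views and triangulate the red nozzles.

```bash
cat > h.py <<'E'
from plant import r, eyes, sensors, workorder
import cv2,numpy as np
from scipy.spatial.transform import Rotation as R
def ray(m,uv):
    T=m["T"];d=T[:3,:3]@np.linalg.inv(m["camera_matrix"])@[uv[0],uv[1],1.]
    return T[:3,3],d/np.linalg.norm(d)
def onz(m,uv,z):
    o,d=ray(m,uv); return o+d*(z-o[2])/d[2]
def tri(rs):
    A=sum(np.eye(3)-np.outer(d,d) for o,d in rs);b=sum((np.eye(3)-np.outer(d,d))@o for o,d in rs)
    p=np.linalg.solve(A,b);return p,max(np.linalg.norm((np.eye(3)-np.outer(d,d))@(p-o)) for o,d in rs)
def proj(m,p):
    q=np.linalg.inv(m["T"])@[*p,1];q=m["camera_matrix"]@q[:3];return q[:2]/q[2]
E
python3 - <<'E'
from h import *
box={"scene":(185,130,110,90),"top":(165,135,110,70)}
tiles=[]
for n in box:
    im=cv2.imread(f"pics/{n}0.png");x,y,w,h=box[n]
    tiles.append(cv2.resize(im[y:y+h,x:x+w],None,fx=5,fy=5,interpolation=cv2.INTER_CUBIC)[:450])
    hsv=cv2.cvtColor(im,cv2.COLOR_BGR2HSV)
    m=cv2.inRange(hsv,(0,170,90),(6,255,255))|cv2.inRange(hsv,(174,170,90),(180,255,255))
    k,l,st,c=cv2.connectedComponentsWithStats(m)
    for i in range(1,k):
        if st[i,4]>15: print(n,st[i],c[i].round(1))
t=[cv2.resize(tiles[0],(550,450)),tiles[1]]
cv2.imwrite("pics/c0.png",cv2.resize(np.vstack([t[0][:, :],t[1]]),(550,800)).transpose(1,0,2))
E
```

```text
scene [151 153   7  13  50] [153.5 161. ]
scene [102 225  33  11 253] [117.3 230.1]
scene [355 255  10  14  86] [359.8 262.5]
top [129 202   7   7  42] [132.1 205.1]
top [364 223   8   8  41] [367.3 226.4]
top [118 270  32  16 235] [132.8 277.6]
```

View pics/c0.png

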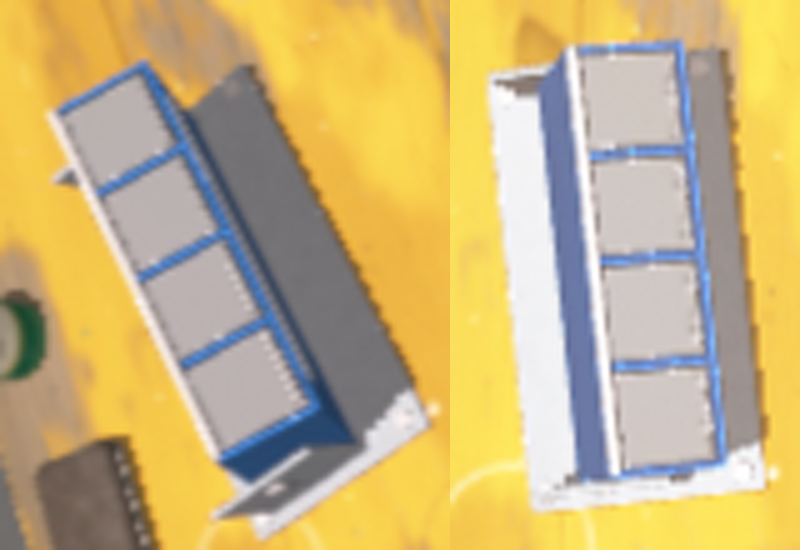

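The enlarged, transposed crop shows the four closed flaps and all the mouth corners in both views. I'll triangulate those and check them against the given sizes.

```bash
python3 - <<'E'
from h import *
S=eyes.camera_model("scene");T=eyes.camera_model("top")
g=lambda s,t: tri([ray(S,s),ray(T,t)])
pts={"FL":((197.6,159.6),(173.4,181.6)),"FR":((266.6,193.6),(258,190.2)),"BL":((207.4,140.4),(174.6,159)),"BR":((277,174.4),(260.6,168))}
P={}
for k,v in pts.items(): P[k],e=g(*v);print(k,P[k].round(4),round(e,4))
for a,b in ["FL FR".split(),"BL BR".split(),"FL BL".split(),"FR BR".split()]: print(a,b,np.linalg.norm(P[a]-P[b]).round(4))
for z,ks in ((.1143,("FL","FR")),(.143,("BL","BR"))):
    for k in ks: print(k,z,onz(S,pts[k][0],z).round(4),onz(T,pts[k][1],z).round(4))
for n,s,t in (("a",(153.5,161),(132.1,205.1)),("b",(359.8,262.5),(367.3,226.4))):
    p,e=g(s,t);print(n,p.round(4),round(e,4))
# sub-pixel edges: foot plate not needed; body base via dark/grey later
# bystanders
for n,uv,z in (("pot",(331,177),.064),("foam",(356,188),.066),("cork",(135,178),.028),("bottle_green",(198,97),.12),("vise",(188,255),.12)): print(n,onz(T,uv,z).round(3))
E
```

```text
FL [0.6482 0.1179 0.108 ] 0.0004
FR [ 0.6149 -0.1215  0.112 ] 0.0001
BL [0.7055 0.11   0.139 ] 0.0004
BR [ 0.6727 -0.1297  0.1361] 0.0007
FL FR 0.2418
BL BR 0.2419
FL BL 0.0656
FR BR 0.0631
FL 0.1143 [0.6443 0.1143 0.1143] [0.6466 0.1171 0.1143]
FR 0.1143 [ 0.6135 -0.1222  0.1143] [ 0.6144 -0.1214  0.1143]
BL 0.143 [0.7022 0.1082 0.143 ] [0.7046 0.109  0.143 ]
BR 0.143 [ 0.6673 -0.1308  0.143 ] [ 0.6713 -0.1301  0.143 ]
a [0.5829 0.2299 0.1196] 0.0017
b [ 0.5004 -0.4134  0.1413] 0.0006
pot [ 0.657 -0.339  0.064]
foam [ 0.622 -0.41   0.066]
cork [0.681 0.249 0.028]
bottle_green [0.897 0.045 0.12 ]
vise [0.439 0.076 0.12 ]
```

```bash
cat >> h.py <<'E'
psi=-0.138
xr=np.array([np.cos(psi),np.sin(psi),0]);yr=np.array([-np.sin(psi),np.cos(psi),0]);zw=np.array([0,0,1.])
a=np.radians(25);zc=np.cos(a)*zw-np.sin(a)*xr
Rd=np.array([-xr,yr,-zw]).T
Rt=np.array([np.cross(yr,-zc),yr,-zc]).T
M0=np.array([.6585,-.0065,.127])
mouth=lambda k:M0+yr*(.09-.06*(k-1))
def go(p,Rm):
    s=sensors.state();R0=R.from_quat(s["tcp_rot"]).as_matrix()
    print("t",round(s["t"],2),"at",s["eef_pos"].round(4),"row",(R0.T@(np.array(p)-s["eef_pos"])).round(4),R.from_matrix(R0.T@Rm).as_rotvec().round(3))
E
python3 - <<'E'
from h import *
S=eyes.camera_model("scene");T=eyes.camera_model("top")
for n,s,t,z in (("a",(153.5,161),(132.1,205.1),.13),("b",(359.8,262.5),(367.3,226.4),.136)):
    print(n,onz(S,s,z).round(4),onz(T,t,z).round(4))
go([.583,.229,.25],Rd)
E
```

jog_arm --increments '[-0.505, -0.259, -0.02, 0, 0, -0.112, -0.505, -0.259, -0.02, 0, 0, -0.112, -0.505, -0.259, -0.02, 0, 0, -0.112, -0.505, -0.259, -0.02, 0, 0, -0.112, -0.505, -0.259, -0.02, 0, 0, -0.112, -0.505, -0.259, -0.02, 0, 0, -0.112, -0.505, -0.259, -0.02, 0, 0, -0.112, -0.505, -0.259, -0.02, 0, 0, -0.112, -0.505, -0.259, -0.02, 0, 0, -0.112, -0.505, -0.259, -0.02, 0, 0, -0.112, -0.505, -0.259, -0.02, 0, 0, -0.112, -0.505, -0.259, -0.02, 0, 0, -0.112]' --aperture 0.085

```text
t: 1.6
eef_pos: [0.5788, 0.2308, 0.2513]
tcp_rot: [0.068, 0.998, 0.0, -0.0]
force: [-0.2, 0.1, 0.2]
finger_gap: 0.0855
grasp_force: 0.0
```

```bash
python3 - <<'E'
from h import *
m=eyes.camera_model("wrist");im=cv2.cvtColor(eyes.capture("wrist"),cv2.COLOR_RGB2BGR);cv2.imwrite("pics/w1.png",im)
hsv=cv2.cvtColor(im,cv2.COLOR_BGR2HSV)
k=cv2.inRange(hsv,(0,150,70),(7,255,255))|cv2.inRange(hsv,(173,150,70),(180,255,255))
n,l,st,c=cv2.connectedComponentsWithStats(k)
for i in range(1,n):
    if st[i,4]>30: print(st[i],c[i].round(1),onz(m,c[i],.13).round(4))
print(m["T"].round(3)); go([.58,.228,.114],Rd)
E
```

```text
[207   0  63  25 853] [230.1   8.6] [0.4307 0.2332 0.13  ]
[240 173  21  27 402] [249.9 184.8] [0.5807 0.2287 0.13  ]
[[ 0.136  0.953  0.271  0.512]
 [ 0.991 -0.131 -0.038  0.24 ]
 [-0.001  0.274 -0.962  0.395]
 [ 0.     0.     0.     1.   ]]
t 1.65 at [0.5788 0.2309 0.2514] row [-0.0016 -0.0027  0.1374] [ 0.    -0.     0.002]
```

View pics/w1.png

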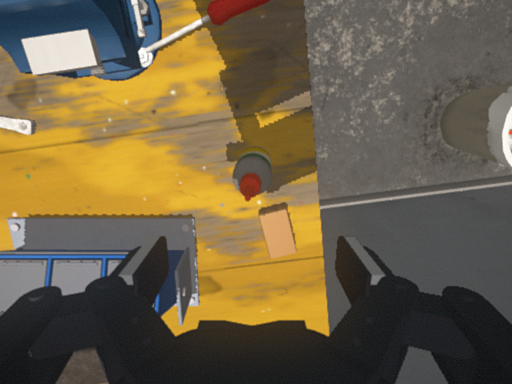

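The wrist view puts bottle_a's red nozzle at (250,185), which gives about (0.581, 0.229). That matches the other views, so I'm descending to the neck.

jog_arm --increments '[-0.002, -0.002, 0.06, 0, 0, 0, -0.002, -0.002, 0.12, 0, 0, 0, -0.002, -0.002, 0.137, 0, 0, 0, -0.002, -0.002, 0.137, 0, 0, 0]' --aperture 0.085

```text
t: 2.15
eef_pos: [0.5814, 0.2282, 0.1146]
tcp_rot: [0.068, 0.998, -0.0, -0.0]
force: [-0.1, -0.6, 0.6]
finger_gap: 0.085
grasp_force: 0.0
```

jog_arm --increments '[0, 0, 0, 0, 0, 0, 0, 0, 0, 0, 0, 0, 0, 0, 0, 0, 0, 0, 0, 0, 0, 0, 0, 0, 0, 0, 0, 0, 0, 0, 0, 0, 0, 0, 0, 0]' --aperture 0.0

```text
t: 2.9
eef_pos: [0.582, 0.2278, 0.1152]
tcp_rot: [0.069, 0.998, 0.0, 0.001]
force: [-0.8, 0.9, 5.4]
finger_gap: 0.0177
grasp_force: 58.4
```

```bash
python3 -c "
from h import *
go([.581,.2285,.28],Rd);go(mouth(1)+.15*zc,Rt);print(mouth(1)+.15*zc)"
```

```text
t 2.9 at [0.582  0.2278 0.1152] row [ 0.0009  0.0007 -0.1648] [0.001 0.002 0.   ]
t 2.9 at [0.582  0.2278 0.1152] row [-0.0448 -0.1314 -0.1478] [ 0.001 -0.435 -0.   ]
[0.60809055 0.09136484 0.26294617]
```

jog_arm --increments '[0, 0, -0.06, 0, 0, 0, 0, 0, -0.12, 0, 0, 0, 0, 0, -0.17, 0, 0, 0, -0.02, -0.04, -0.17, 0, -0.15, 0, -0.03, -0.09, -0.17, 0, -0.3, 0, -0.045, -0.131, -0.16, 0, -0.435, 0, -0.045, -0.131, -0.148, 0, -0.435, 0, -0.045, -0.131, -0.148, 0, -0.435, 0, -0.045, -0.131, -0.148, 0, -0.435, 0]' --aperture 0.0

```text
t: 4.03
eef_pos: [0.6085, 0.0924, 0.2626]
tcp_rot: [0.067, 0.974, -0.015, 0.215]
force: [-0.1, 0.4, -1.4]
finger_gap: 0.0176
grasp_force: 59.0
```

```bash
python3 - <<'E'
from h import *
go(mouth(1)+.125*zc,Rt)
ts=[]
for n,(x,y,w,h) in {"scene":(150,90,130,120),"top":(130,110,130,120)}.items():
    im=cv2.cvtColor(eyes.capture(n),cv2.COLOR_RGB2BGR);m=eyes.camera_model(n)
    t=cv2.resize(im[y:y+h,x:x+w],None,fx=3,fy=3,interpolation=cv2.INTER_CUBIC)
    s=sensors.state();b=s["eef_pos"]-.112*zc
    for p in (b,mouth(1)): 
        u=(proj(m,p)-[x,y])*3;cv2.circle(t,tuple(int(v) for v in u),3,(0,255,0),-1)
    ts.append(t)
cv2.imwrite("pics/p1.png",np.hstack(ts))
E
```

```text
t 4.03 at [0.6085 0.0924 0.2626] row [ 0.0001 -0.0011  0.0245] [ 0.001 -0.002  0.001]
```

View pics/p1.png

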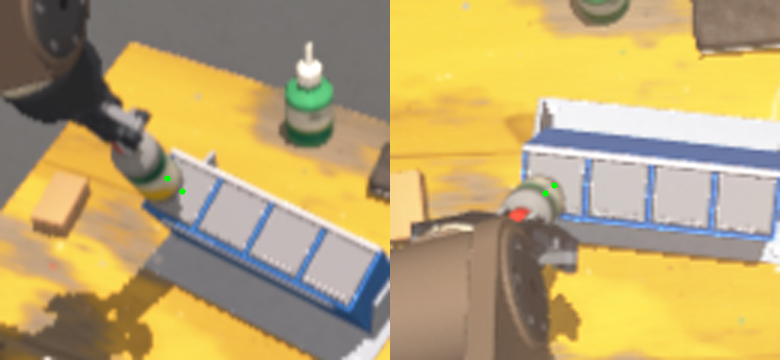

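The tilted bottle is over cell 1 in both views, but its base looks slightly off the predicted point in the scene view. I'll zoom in.

```bash
python3 - <<'E'
from h import *
s=sensors.state();ts=[]
for n,(x,y,w,h) in {"scene":(180,125,45,45),"top":(160,150,45,45)}.items():
    im=cv2.cvtColor(eyes.capture(n),cv2.COLOR_RGB2BGR);m=eyes.camera_model(n)
    t=cv2.resize(im[y:y+h,x:x+w],None,fx=8,fy=8,interpolation=cv2.INTER_CUBIC)
    for d,c in ((.112,(0,255,0)),(.06,(255,0,255)),(0.0,(255,255,0))):
      for off in (0*xr,.0225*yr,-.0225*yr,.0225*Rt[:,0],-.0225*Rt[:,0]):
        u=(proj(m,s["eef_pos"]-d*zc+off)-[x,y]+.5)*8;cv2.circle(t,tuple(int(v) for v in u),2,c,-1)
    ts.append(t)
cv2.imwrite("pics/p2.png",np.hstack(ts))
E
```

```text
(no output)
```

View pics/p2.png

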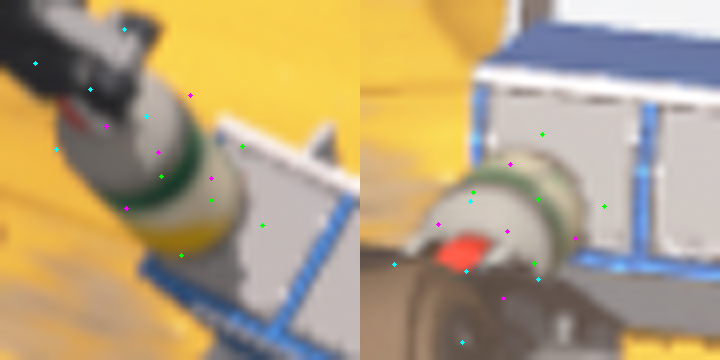

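```bash
cat >> h.py <<'E'
def tilt(ds,dt,p=None,L=.112):
    # observed base-centre pixel shifts from prediction in scene, top -> shift in tool axes (m)
    s=sensors.state();R0=R.from_quat(s["tcp_rot"]).as_matrix();b=s["eef_pos"]+L*R0[:,2]
    S=eyes.camera_model("scene");T=eyes.camera_model("top")
    q,e=tri([ray(S,proj(S,b)+ds),ray(T,proj(T,b)+dt)]);d=R0.T@(q-b)
    print("base shift tool axes",d.round(4),"res",round(e,4));return d
E
python3 - <<'E'
from h import *
tilt(np.array([-1.9,2.5]),np.array([-2.1,1.9]))
print(sensors.state()["wrist_torque"])
m=eyes.camera_model("wrist");im=cv2.cvtColor(eyes.capture("wrist"),cv2.COLOR_RGB2BGR)
s=sensors.state();R0=R.from_quat(s["tcp_rot"]).as_matrix()
t=im
t=cv2.resize(im[100:340,130:390],None,fx=2.4,fy=2.4,interpolation=cv2.INTER_CUBIC)
for L in(0,.112):
  for off in (0*xr,.0225*yr,-.0225*yr,.0225*R0[:,0],-.0225*R0[:,0]):
    u=(proj(m,s["eef_pos"]+L*R0[:,2]+off)-[130,100])*2.4;cv2.circle(t,tuple(int(v) for v in u),3,(0,255,0) if L else (255,255,0),-1)
cv2.imwrite("pics/w2.png",t)
E
```

```text
base shift tool axes [0.0079 0.0071 0.0102] res 0.0005
[0.08226912 0.34208951 0.00709871]
```

View pics/w2.png

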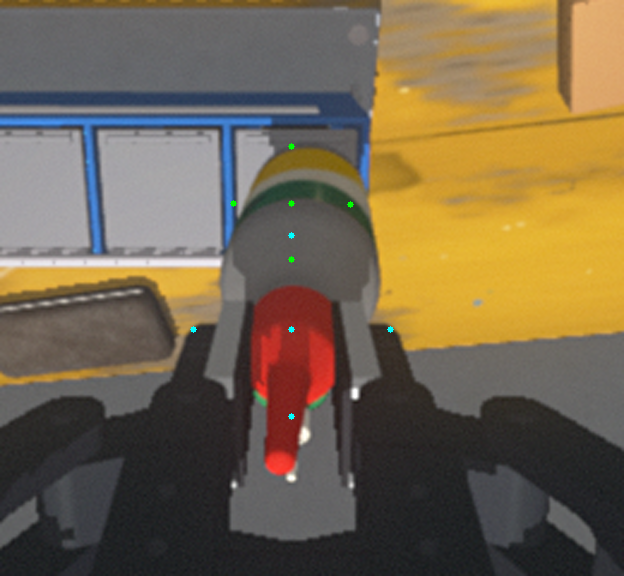

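In the wrist view the base sits about 16 px (6 mm) toward +y and the nozzle leans the other way, so the bottle is tilted about 3° in the grip. I'll counter-tilt the tool, and check the rack corners seen by the wrist camera too.

```bash
python3 - <<'E'
from h import *
m=eyes.camera_model("wrist")
for n,k,off in (("div12 front",1,-.03*yr),("end front outer",1,.032*yr),("div23 front",2,-.03*yr)):
    p=mouth(k)+off-.034*(np.cos(a)*xr+np.sin(a)*zw)
    print(n,((proj(m,p)-[130,100])*2.4).round(0))
p=mouth(2)-.03*yr+.034*(np.cos(a)*xr+np.sin(a)*zw);print("div23 back",((proj(m,p)-[130,100])*2.4).round(0))
C=Rt@R.from_rotvec([.054,-.02,0]).as_matrix()
go(mouth(1)+.13*zc,C)
E
```

```text
div12 front [220. 105.]
end front outer [366. 105.]
div23 front [ 79. 105.]
div23 back [ 91. 256.]
t 4.28 at [0.6082 0.0921 0.2625] row [-0.0002 -0.0008  0.0196] [ 0.055 -0.021  0.001]
```

```bash
sed -i 's/^M0=.*/M0=np.array([.660,-.0045,.127])/' h.py
```

jog_arm --increments '[0.001, 0.001, 0.012, 0.05, -0.02, 0, 0.001, 0.001, 0.018, 0.05, -0.02, 0, 0.001, 0.001, 0.018, 0.05, -0.02, 0]' --aperture 0.0

```text
t: 4.65
eef_pos: [0.6148, 0.0918, 0.2452]
tcp_rot: [0.072, 0.971, -0.039, 0.223]
force: [0.1, -0.8, -0.3]
finger_gap: 0.0171
grasp_force: 59.0
```

```bash
python3 - <<'E'
from h import *
cat=0
C=Rt@R.from_rotvec([.054,-.02,0]).as_matrix()
go(mouth(1)+.13*zc,C);go(mouth(1)+.065*zc,C)
m=eyes.camera_model("wrist");im=cv2.cvtColor(eyes.capture("wrist"),cv2.COLOR_RGB2BGR)
cv2.imwrite("pics/w3.png",cv2.resize(im[100:340,130:390],None,fx=2.4,fy=2.4,interpolation=cv2.INTER_CUBIC))
E
```

```text
t 4.65 at [0.6148 0.0918 0.2452] row [-0.0026  0.0009  0.0016] [ 0.005 -0.002  0.001]
t 4.65 at [0.6148 0.0918 0.2452] row [-0.0014  0.0041  0.0666] [ 0.005 -0.002  0.001]
```

View pics/w3.png

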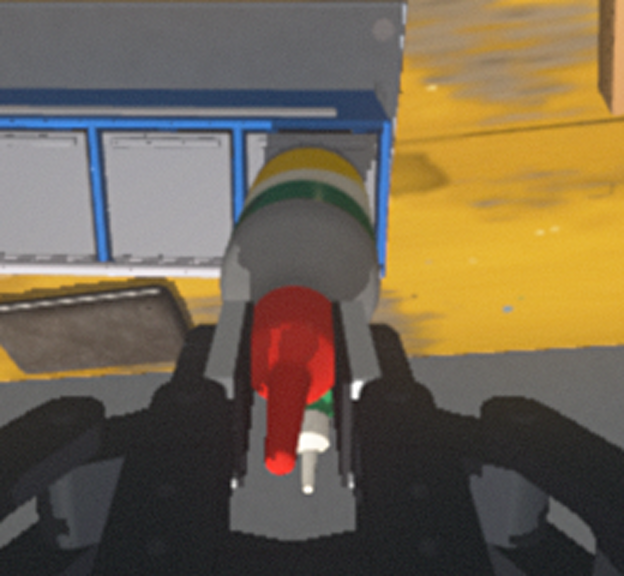

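The base is now centred over cell 1: base at 307, cell edges at 244 and 380. Inserting gently.

jog_arm --increments '[-0.002, 0.002, 0.01, 0, 0, 0, -0.002, 0.002, 0.022, 0, 0, 0, -0.002, 0.003, 0.034, 0, 0, 0, -0.002, 0.003, 0.045, 0, 0, 0, -0.002, 0.003, 0.045, 0, 0, 0]' --aperture 0.0

```text
t: 5.32
eef_pos: [0.6362, 0.0893, 0.2045]
tcp_rot: [0.072, 0.971, -0.04, 0.222]
force: [-1.6, -0.1, -0.7]
finger_gap: 0.0174
grasp_force: 59.1
```

```bash
python3 -c "
from h import *
C=Rt@R.from_rotvec([.054,-.02,0]).as_matrix()
for d in(.0,.04):go(mouth(1)+(.065-d)*zc,C)
print(sensors.state()['wrist_torque'])"
```

```text
t 5.33 at [0.6362 0.0893 0.2045] row [0.0001 0.0014 0.0207] [ 0.004 -0.003  0.   ]
t 5.33 at [0.6362 0.0893 0.2045] row [0.0007 0.0034 0.0606] [ 0.004 -0.003  0.   ]
[ 0.13800689  0.50709182 -0.04603315]
```

jog_arm --increments '[0, 0, 0.01, 0, 0, 0, 0, 0.001, 0.02, 0, 0, 0, 0, 0.001, 0.024, 0, 0, 0]' --aperture 0.0

```text
t: 5.7
eef_pos: [0.6469, 0.0878, 0.1835]
tcp_rot: [0.072, 0.971, -0.04, 0.223]
force: [0.5, -0.0, -0.9]
finger_gap: 0.0174
grasp_force: 59.1
```

jog_arm --increments '[0, 0, 0.002, 0, 0, 0, 0, 0, 0.004, 0, 0, 0]' --aperture 0.0

```text
t: 5.95
eef_pos: [0.6486, 0.0874, 0.1808]
tcp_rot: [0.072, 0.971, -0.04, 0.223]
force: [0.2, -0.9, -0.9]
finger_gap: 0.0176
grasp_force: 59.1
```

jog_arm --increments '[0, 0, 0.002, 0, 0, 0, 0, 0, 0.004, 0, 0, 0]' --aperture 0.0

```text
t: 6.2
eef_pos: [0.6503, 0.0869, 0.1776]
tcp_rot: [0.072, 0.971, -0.04, 0.224]
force: [-8.1, -1.1, 16.8]
finger_gap: 0.0173
grasp_force: 61.6
```

```bash
python3 -c "
from h import *
C=Rt@R.from_rotvec([.054,-.02,0]).as_matrix()
for d in(.0,.04):go(mouth(1)+(.065-d)*zc,C)
print(sensors.state()['wrist_torque'])"
```

```text
t 6.2 at [0.6503 0.0869 0.1776] row [ 0.0011  0.0003 -0.0099] [ 0.004 -0.001  0.   ]
t 6.2 at [0.6503 0.0869 0.1776] row [0.0019 0.0023 0.0301] [ 0.004 -0.001  0.   ]
[-0.26414531  0.45020085 -0.15583877]
```

Cell 1 goes firm at 60 mm, so it holds a jar. I'll back out and move over cell 2.

```bash
python3 -c "
from h import *
C=Rt@R.from_rotvec([.054,-.02,0]).as_matrix()
go(mouth(1)+(.13)*zc,C);go(mouth(2)+.13*zc,C);go(mouth(2)+(.065)*zc,C)"
```

```text
t 6.2 at [0.6503 0.0869 0.1776] row [-0.0002 -0.003  -0.0748] [ 0.004 -0.001  0.   ]
t 6.2 at [0.6503 0.0869 0.1776] row [-0.0001 -0.0629 -0.0718] [ 0.004 -0.001  0.   ]
t 6.2 at [0.6503 0.0869 0.1776] row [ 0.0011 -0.0597 -0.0069] [ 0.004 -0.001  0.   ]
```

jog_arm --increments '[0, -0.001, -0.03, 0, 0, 0, 0, -0.002, -0.06, 0, 0, 0, 0, -0.003, -0.077, 0, 0, 0, 0, -0.003, -0.077, 0, 0, 0, 0, -0.033, -0.077, 0, 0, 0, 0, -0.063, -0.075, 0, 0, 0, 0, -0.063, -0.075, 0, 0, 0, 0, -0.063, -0.072, 0, 0, 0, 0, -0.063, -0.06, 0, 0, 0, 0, -0.062, -0.047, 0, 0, 0, 0, -0.061, -0.035, 0, 0, 0, 0, -0.061, -0.025, 0, 0, 0]' --aperture 0.0

```text
t: 7.7
eef_pos: [0.63, 0.0297, 0.2011]
tcp_rot: [0.072, 0.971, -0.04, 0.223]
force: [-0.6, 0.3, -1.1]
finger_gap: 0.0172
grasp_force: 59.3
```

jog_arm --increments '[0, 0, 0.01, 0, 0, 0, 0, 0, 0.017, 0, 0, 0]' --aperture 0.0

```text
t: 7.95
eef_pos: [0.6373, 0.0275, 0.1864]
tcp_rot: [0.072, 0.971, -0.04, 0.223]
force: [-0.2, 0.8, -1.5]
finger_gap: 0.0172
grasp_force: 59.2
```

```bash
python3 -c "
from h import *
C=Rt@R.from_rotvec([.054,-.02,0]).as_matrix()
go(mouth(2)+(.055)*zc,C);go(mouth(2)+.0*zc,C)"
```

```text
t 7.95 at [0.6373 0.0275 0.1864] row [0.0009 0.0019 0.0101] [ 0.004 -0.002  0.   ]
t 7.95 at [0.6373 0.0275 0.1864] row [0.0019 0.0046 0.065 ] [ 0.004 -0.002  0.   ]
```

jog_arm --increments '[0, 0.001, 0.004, 0, 0, 0, 0, 0.002, 0.007, 0, 0, 0]' --aperture 0.0

```text
t: 8.2
eef_pos: [0.6405, 0.0289, 0.1807]
tcp_rot: [0.072, 0.971, -0.04, 0.223]
force: [-0.0, 0.2, -1.0]
finger_gap: 0.0175
grasp_force: 59.2
```

jog_arm --increments '[0, 0, 0.002, 0, 0, 0, 0, 0, 0.004, 0, 0, 0]' --aperture 0.0

```text
t: 8.45
eef_pos: [0.6422, 0.0285, 0.1772]
tcp_rot: [0.072, 0.971, -0.04, 0.223]
force: [-0.2, 0.6, -1.1]
finger_gap: 0.0172
grasp_force: 59.2
```

jog_arm --increments '[0, 0, 0.002, 0, 0, 0, 0, 0, 0.004, 0, 0, 0]' --aperture 0.0

```text
t: 8.7
eef_pos: [0.6439, 0.028, 0.1735]
tcp_rot: [0.072, 0.971, -0.04, 0.223]
force: [-0.9, 0.6, -1.5]
finger_gap: 0.0173
grasp_force: 59.2
```

Now past 60 mm with no resistance, so cell 2 is free. Continuing down.

jog_arm --increments '[0, 0.001, 0.01, 0, 0, 0, 0, 0.001, 0.02, 0, 0, 0, 0, 0.002, 0.03, 0, 0, 0, 0, 0.002, 0.03, 0, 0, 0]' --aperture 0.0

```text
t: 9.2
eef_pos: [0.6569, 0.0266, 0.1453]
tcp_rot: [0.072, 0.971, -0.04, 0.222]
force: [-0.6, -0.3, -1.3]
finger_gap: 0.0175
grasp_force: 59.1
```

jog_arm --increments '[0, 0, 0.003, 0, 0, 0, 0, 0, 0.005, 0, 0, 0]' --aperture 0.0

```text
t: 9.45
eef_pos: [0.6592, 0.0261, 0.1422]
tcp_rot: [0.072, 0.971, -0.04, 0.223]
force: [-1.8, 0.2, -1.0]
finger_gap: 0.017
grasp_force: 59.2
```

```bash
python3 -c "
from h import *
C=Rt@R.from_rotvec([.054,-.02,0]).as_matrix()
go(mouth(2)+(.01)*zc,C);go(mouth(2)+.0*zc,C)"
```

```text
t 9.45 at [0.6592 0.0261 0.1422] row [0.002  0.0001 0.0058] [ 0.004 -0.001  0.   ]
t 9.45 at [0.6592 0.0261 0.1422] row [0.0022 0.0006 0.0158] [ 0.004 -0.001  0.   ]
```

jog_arm --increments '[0, 0, 0.002, 0, 0, 0, 0, 0, 0.004, 0, 0, 0]' --aperture 0.0

```text
t: 9.7
eef_pos: [0.6609, 0.0257, 0.1385]
tcp_rot: [0.072, 0.971, -0.04, 0.223]
force: [-0.6, -0.1, -0.9]
finger_gap: 0.0172
grasp_force: 59.2
```

jog_arm --increments '[0, 0, 0.001, 0, 0, 0, 0, 0, 0.002, 0, 0, 0]' --aperture 0.0

```text
t: 9.95
eef_pos: [0.6619, 0.0254, 0.1373]
tcp_rot: [0.072, 0.971, -0.04, 0.224]
force: [-8.0, -0.3, 12.9]
finger_gap: 0.0177
grasp_force: 61.0
```

jog_arm --increments '[0, 0, 0.001, 0, 0, 0, 0, 0, 0.002, 0, 0, 0]' --aperture 0.0

```text
t: 10.2
eef_pos: [0.6632, 0.0251, 0.1377]
tcp_rot: [0.072, 0.971, -0.04, 0.225]
force: [-15.9, -1.2, 30.0]
finger_gap: 0.0175
grasp_force: 63.4
```

Bottle_a is on the floor: firm at 105 mm, 45 mm deeper than in cell 1. Releasing it and retreating along the axis.

jog_arm --increments '[0, 0, -0.003, 0, 0, 0, 0, 0, -0.003, 0, 0, 0, 0, 0, -0.003, 0, 0, 0, 0, 0, -0.003, 0, 0, 0]' --aperture 0.05

```text
t: 10.7
eef_pos: [0.6613, 0.0256, 0.1373]
tcp_rot: [0.072, 0.971, -0.04, 0.223]
force: [-0.4, 0.5, 0.7]
finger_gap: 0.0502
grasp_force: 0.0
```

jog_arm --increments '[0, 0, -0.02, 0, 0, 0, 0, 0, -0.06, 0, 0, 0, 0, 0, -0.12, 0, 0, 0, 0, 0, -0.15, 0, 0, 0, 0, 0, -0.15, 0, 0, 0]' --aperture 0.05

```text
t: 11.32
eef_pos: [0.5966, 0.0425, 0.2756]
tcp_rot: [0.072, 0.971, -0.039, 0.226]
force: [0.7, 0.2, 0.4]
finger_gap: 0.05
grasp_force: 0.0
```

```bash
python3 - <<'E'
from h import *
ts=[]
for n,(x,y,w,h) in {"scene":(185,110,110,110),"top":(165,115,110,110)}.items():
    im=cv2.cvtColor(eyes.capture(n),cv2.COLOR_RGB2BGR)
    ts.append(cv2.resize(im[y:y+h,x:x+w],None,fx=3.5,fy=3.5,interpolation=cv2.INTER_CUBIC))
cv2.imwrite("pics/p3.png",np.hstack(ts))
go([.5015,-.414,.3],Rd)
E
```

```text
t 11.43 at [0.5968 0.0421 0.2724] row [ 0.0166 -0.4662 -0.0156] [-0.049  0.455 -0.011]
```

View pics/p3.png

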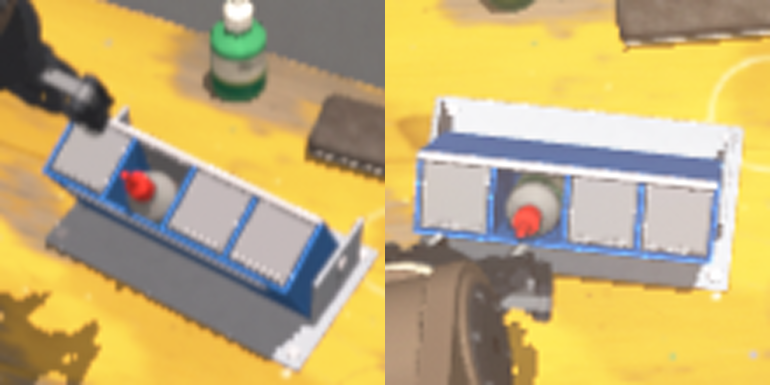

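The picture shows bottle_a deep in cell 2, with its red neck at (140,185) and (525,220). On to bottle_b.

jog_arm --increments '[0, -0.05, -0.015, 0, 0.1, 0, 0.01, -0.11, -0.015, -0.02, 0.2, 0, 0.012, -0.17, -0.015, -0.049, 0.4, -0.011, 0.016, -0.23, -0.015, -0.049, 0.455, -0.011, 0.016, -0.29, -0.015, -0.049, 0.455, -0.011, 0.016, -0.35, -0.015, -0.049, 0.455, -0.011, 0.016, -0.41, -0.015, -0.049, 0.455, -0.011, 0.016, -0.466, -0.015, -0.049, 0.455, -0.011, 0.016, -0.466, -0.015, -0.049, 0.455, -0.011, 0.016, -0.466, -0.015, -0.049, 0.455, -0.011, 0.016, -0.466, -0.015, -0.049, 0.455, -0.011, 0.016, -0.466, -0.015, -0.049, 0.455, -0.011]' --aperture 0.085

```text
t: 12.92
eef_pos: [0.503, -0.413, 0.2997]
tcp_rot: [0.068, 0.998, -0.0, 0.0]
force: [0.1, -0.3, -0.2]
finger_gap: 0.0853
grasp_force: 0.0
```

```bash
python3 - <<'E'
from h import *
m=eyes.camera_model("wrist");im=cv2.cvtColor(eyes.capture("wrist"),cv2.COLOR_RGB2BGR)
hsv=cv2.cvtColor(im,cv2.COLOR_BGR2HSV)
k=cv2.inRange(hsv,(0,150,70),(7,255,255))|cv2.inRange(hsv,(173,150,70),(180,255,255))
n,l,st,c=cv2.connectedComponentsWithStats(k)
for i in range(1,n):
    if st[i,4]>100: print(st[i],c[i].round(1),onz(m,c[i],.136).round(4))
go([.502,-.414,.122],Rd)
E
```

```text
[241 164  17  23 314] [249.1 174.1] [ 0.5037 -0.4161  0.136 ]
t 12.97 at [ 0.503  -0.4131  0.2998] row [ 0.0009 -0.0009  0.1778] [-0.     0.     0.001]
```

jog_arm --increments '[0, -0.002, 0.06, 0, 0, 0, 0, -0.002, 0.12, 0, 0, 0, 0, -0.002, 0.16, 0, 0, 0, 0, -0.002, 0.177, 0, 0, 0, 0, -0.002, 0.177, 0, 0, 0]' --aperture 0.085

```text
t: 13.6
eef_pos: [0.5025, -0.4158, 0.1225]
tcp_rot: [0.069, 0.998, 0.0, -0.0]
force: [-0.4, -0.2, 0.4]
finger_gap: 0.0855
grasp_force: 0.0
```

jog_arm --increments '[0, 0, 0, 0, 0, 0, 0, 0, 0, 0, 0, 0, 0, 0, 0, 0, 0, 0, 0, 0, 0, 0, 0, 0, 0, 0, 0, 0, 0, 0, 0, 0, 0, 0, 0, 0, 0, 0, 0, 0, 0, 0]' --aperture 0.0

```text
t: 14.48
eef_pos: [0.5026, -0.4162, 0.1234]
tcp_rot: [0.069, 0.998, -0.001, 0.001]
force: [-0.2, 0.9, 6.0]
finger_gap: 0.0171
grasp_force: 58.7
```

```bash
python3 -c "
from h import *
go(mouth(4)+.16*zc,Rt)"
```

```text
t 14.47 at [ 0.5026 -0.4162  0.1234] row [-0.0319  0.3393 -0.1489] [-0.001 -0.435  0.   ]
```

jog_arm --increments '[0, 0, -0.03, 0, 0, 0, 0, 0, -0.08, 0, 0, 0, 0, 0, -0.14, 0, 0, 0, 0, 0.02, -0.18, 0, 0, 0, -0.01, 0.06, -0.19, 0, 0, 0, -0.01, 0.11, -0.19, 0, -0.1, 0, -0.02, 0.16, -0.19, 0, -0.2, 0, -0.03, 0.21, -0.18, 0, -0.3, 0, -0.032, 0.26, -0.17, 0, -0.4, 0, -0.032, 0.3, -0.16, 0, -0.435, 0, -0.032, 0.33, -0.15, 0, -0.435, 0, -0.032, 0.339, -0.149, 0, -0.435, 0]' --aperture 0.0

```text
t: 15.98
eef_pos: [0.5801, -0.083, 0.2708]
tcp_rot: [0.066, 0.974, -0.015, 0.214]
force: [0.1, 0.4, -1.1]
finger_gap: 0.0174
grasp_force: 59.1
```

jog_arm --increments '[0, 0, 0, 0, 0, 0, 0, 0, 0, 0, 0, 0]' --aperture 0.0

```text
t: 16.23
eef_pos: [0.5806, -0.0855, 0.2718]
tcp_rot: [0.067, 0.974, -0.015, 0.215]
force: [0.6, -0.3, -1.4]
finger_gap: 0.0168
grasp_force: 59.1
```

```bash
python3 - <<'E'
from h import *
C=Rt@R.from_rotvec([.054,-.02,0]).as_matrix()
go(mouth(4)+.13*zc,C)
m=eyes.camera_model("wrist");im=cv2.cvtColor(eyes.capture("wrist"),cv2.COLOR_RGB2BGR)
s=sensors.state();R0=R.from_quat(s["tcp_rot"]).as_matrix()
t=cv2.resize(im[100:340,130:390],None,fx=2.4,fy=2.4,interpolation=cv2.INTER_CUBIC)
for L in(0,.115):
  for off in (0*xr,.0225*yr,-.0225*yr,.0225*R0[:,0],-.0225*R0[:,0]):
    u=(proj(m,s["eef_pos"]+L*R0[:,2]+off)-[130,100])*2.4;cv2.circle(t,tuple(int(v) for v in u),3,(0,255,0) if L else (255,255,0),-1)
cv2.imwrite("pics/w4.png",t)
E
```

```text
t 16.23 at [ 0.5806 -0.0855  0.2718] row [0.     0.0012 0.0297] [ 0.053 -0.021 -0.   ]
```

View pics/w4.png

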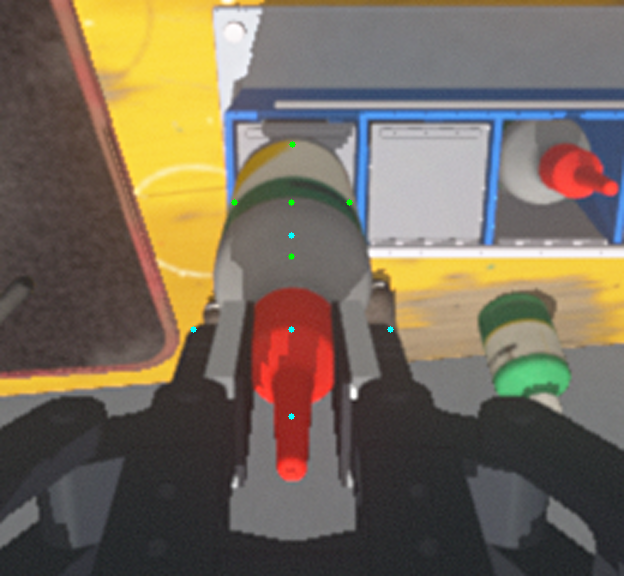

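Bottle_b hangs straight (nozzle at 291, base at about 293) over cell 4 (edges 234 to 360). Probing cell 4.

jog_arm --increments '[0, 0.001, 0.02, 0, 0, 0, 0, 0.001, 0.035, 0, 0, 0, 0, 0.001, 0.047, 0, 0, 0, 0, 0.001, 0.06, 0, 0, 0, 0, 0.001, 0.072, 0, 0, 0, 0, 0.001, 0.085, 0, 0, 0, 0, 0.001, 0.085, 0, 0, 0]' --aperture 0.0

```text
t: 17.15
eef_pos: [0.6161, -0.0885, 0.193]
tcp_rot: [0.067, 0.974, -0.015, 0.214]
force: [1.0, -0.5, -1.5]
finger_gap: 0.0168
grasp_force: 60.1
```

```bash
python3 -c "
from h import *
go(mouth(4)+.057*zc,Rt)"
```

```text
t 17.15 at [ 0.6161 -0.0885  0.193 ] row [-0.0011 -0.0008  0.0163] [ 0.    -0.003  0.   ]
```

jog_arm --increments '[0, 0, 0.005, 0, 0, 0, 0, 0, 0.01, 0, 0, 0, 0, 0, 0.01, 0, 0, 0]' --aperture 0.0

```text
t: 17.52
eef_pos: [0.6203, -0.0891, 0.185]
tcp_rot: [0.067, 0.974, -0.015, 0.215]
force: [0.4, 0.1, -2.3]
finger_gap: 0.0172
grasp_force: 60.1
```

jog_arm --increments '[0, 0, 0.002, 0, 0, 0, 0, 0, 0.004, 0, 0, 0]' --aperture 0.0

```text
t: 17.77
eef_pos: [0.6221, -0.0894, 0.1818]
tcp_rot: [0.067, 0.974, -0.015, 0.215]
force: [0.3, 0.1, -0.4]
finger_gap: 0.0176
grasp_force: 60.3
```

jog_arm --increments '[0, 0, 0.002, 0, 0, 0, 0, 0, 0.004, 0, 0, 0]' --aperture 0.0

```text
t: 18.02
eef_pos: [0.6237, -0.0896, 0.1781]
tcp_rot: [0.067, 0.974, -0.015, 0.215]
force: [-10.2, 1.6, 19.1]
finger_gap: 0.0172
grasp_force: 63.0
```

Cell 4 holds a jar, so cell 3 is the free one.

jog_arm --increments '[0, 0, -0.03, 0, 0, 0, 0, 0, -0.06, 0, 0, 0, 0, 0, -0.08, 0, 0, 0, 0, 0, -0.08, 0, 0, 0, 0, 0.03, -0.08, 0, 0, 0, 0, 0.06, -0.08, 0, 0, 0, 0, 0.06, -0.08, 0, 0, 0, 0, 0.06, -0.07, 0, 0, 0, 0, 0.06, -0.058, 0, 0, 0, 0, 0.06, -0.045, 0, 0, 0, 0, 0.06, -0.03, 0, 0, 0, 0, 0.06, -0.015, 0, 0, 0]' --aperture 0.0

```text
t: 19.52
eef_pos: [0.6262, -0.03, 0.1906]
tcp_rot: [0.068, 0.974, -0.015, 0.215]
force: [1.4, -0.1, 1.7]
finger_gap: 0.0171
grasp_force: 64.3
```

jog_arm --increments '[0, 0, 0.006, 0, 0, 0, 0, 0, 0.012, 0, 0, 0]' --aperture 0.0

```text
t: 19.77
eef_pos: [0.6308, -0.0301, 0.1801]
tcp_rot: [0.067, 0.974, -0.015, 0.215]
force: [1.2, -0.1, 1.9]
finger_gap: 0.017
grasp_force: 64.2
```

jog_arm --increments '[0, 0, 0.003, 0, 0, 0, 0, 0, 0.006, 0, 0, 0]' --aperture 0.0

```text
t: 20.02
eef_pos: [0.6332, -0.0303, 0.1754]
tcp_rot: [0.067, 0.974, -0.015, 0.215]
force: [1.3, -0.2, 1.3]
finger_gap: 0.0174
grasp_force: 64.2
```

```bash
python3 -c "
from h import *
go(mouth(3)+.057*zc,Rt);go(mouth(3)+.013*zc,Rt)"
```

```text
t 20.02 at [ 0.6332 -0.0303  0.1754] row [-0.0004 -0.0008 -0.0035] [-0.    -0.001  0.   ]
t 20.02 at [ 0.6332 -0.0303  0.1754] row [-0.0004 -0.0008  0.0405] [-0.    -0.001  0.   ]
```

jog_arm --increments '[0, 0, 0.01, 0, 0, 0, 0, 0, 0.02, 0, 0, 0, 0, 0, 0.03, 0, 0, 0, 0, 0, 0.034, 0, 0, 0, 0, 0, 0.034, 0, 0, 0]' --aperture 0.0

```text
t: 20.65
eef_pos: [0.6471, -0.0323, 0.1438]
tcp_rot: [0.067, 0.974, -0.015, 0.215]
force: [1.8, -0.8, -3.5]
finger_gap: 0.0172
grasp_force: 63.8
```

jog_arm --increments '[0, 0, 0.002, 0, 0, 0, 0, 0, 0.004, 0, 0, 0]' --aperture 0.0

```text
t: 20.9
eef_pos: [0.6491, -0.0325, 0.1412]
tcp_rot: [0.067, 0.974, -0.015, 0.216]
force: [1.2, -0.5, 0.5]
finger_gap: 0.0172
grasp_force: 64.2
```

jog_arm --increments '[0, 0, 0.001, 0, 0, 0, 0, 0, 0.003, 0, 0, 0]' --aperture 0.0

```text
t: 21.15
eef_pos: [0.6503, -0.0327, 0.1383]
tcp_rot: [0.067, 0.974, -0.015, 0.215]
force: [0.9, -0.2, 0.7]
finger_gap: 0.0173
grasp_force: 64.2
```

jog_arm --increments '[0, 0, 0.001, 0, 0, 0, 0, 0, 0.002, 0, 0, 0]' --aperture 0.0

```text
t: 21.4
eef_pos: [0.6511, -0.0328, 0.1368]
tcp_rot: [0.067, 0.974, -0.015, 0.215]
force: [-5.3, 0.9, 14.2]
finger_gap: 0.0169
grasp_force: 66.0
```

jog_arm --increments '[0, 0, 0.001, 0, 0, 0, 0, 0, 0.001, 0, 0, 0]' --aperture 0.0

```text
t: 21.65
eef_pos: [0.6515, -0.0327, 0.1369]
tcp_rot: [0.067, 0.974, -0.015, 0.216]
force: [-8.4, 1.4, 16.3]
finger_gap: 0.0172
grasp_force: 66.3
```

Firm at floor depth. Releasing, retreating and checking both nozzle heights.

jog_arm --increments '[0, 0, -0.002, 0, 0, 0, 0, 0, -0.002, 0, 0, 0, 0, 0, -0.002, 0, 0, 0, 0, 0, -0.002, 0, 0, 0]' --aperture 0.05

```text
t: 22.15
eef_pos: [0.6506, -0.0327, 0.137]
tcp_rot: [0.067, 0.974, -0.015, 0.215]
force: [-0.6, 0.2, 0.1]
finger_gap: 0.0501
grasp_force: 0.0
```

jog_arm --increments '[0, 0, -0.02, 0, 0, 0, 0, 0, -0.06, 0, 0, 0, 0, 0, -0.12, 0, 0, 0, 0, 0, -0.15, 0, 0, 0, 0.05, -0.05, -0.19, 0, 0, 0, 0.08, -0.1, -0.22, 0, 0, 0, 0.1, -0.14, -0.24, 0, 0, 0, 0.1, -0.14, -0.24, 0, 0, 0, 0.1, -0.14, -0.24, 0, 0, 0]' --aperture 0.05

```text
t: 23.28
eef_pos: [0.4412, -0.1452, 0.3136]
tcp_rot: [0.068, 0.974, -0.015, 0.216]
force: [-0.8, 0.9, 0.1]
finger_gap: 0.0497
grasp_force: 0.0
```

```bash
python3 - <<'E'
from h import *
c2={}
for n in ("scene","top"):
    im=cv2.cvtColor(eyes.capture(n),cv2.COLOR_RGB2BGR);cv2.imwrite(f"pics/{n}9.png",im)
    hsv=cv2.cvtColor(im,cv2.COLOR_BGR2HSV)
    k=cv2.inRange(hsv,(0,150,80),(6,255,255))|cv2.inRange(hsv,(174,150,80),(180,255,255))
    nn,l,st,c=cv2.connectedComponentsWithStats(k)
    c2[n]=[c[i] for i in range(1,nn) if st[i,4]>15 and 190<c[i][0]<270 and c[i][1]<210]
    for i in range(1,nn):
        if st[i,4]>15: print(n,st[i],c[i].round(1))
S=eyes.camera_model("scene");T=eyes.camera_model("top")
for s,t in zip(sorted(c2["scene"],key=lambda v:v[0]),sorted(c2["top"],key=lambda v:v[0])):
    p,e=tri([ray(S,s),ray(T,t)])
    fl=[mouth(k)-.105*zc for k in(2,3)]
    print(p.round(4),round(e,4),[(np.array([xr,yr,zw])@(p-f)).round(3).tolist() for f in fl], [round(float((p-f)@zc),3) for f in fl])
s=sensors.state();print(s["t"],s["eef_pos"],s["force"])
E
```

```text
scene [237 166   8   9  44] [240.9 170. ]
scene [106 229  18   6  66] [115.9 232.3]
top [202 174   7   8  48] [205.1 177.5]
top [222 176   7   8  44] [225.1 179.2]
top [118 270  32  16 253] [132.7 277.4]
[0.6756 0.0119 0.0761] 0.0221 [[-0.031, -0.012, 0.044], [-0.031, 0.048, 0.044]] [0.053, 0.053]
23.375 [ 0.4418518  -0.14424975  0.31282898] [-0.43135887  0.18994399 -0.45268932]
```

```bash
python3 - <<'E'
from h import *
S=eyes.camera_model("scene");T=eyes.camera_model("top")
for s,t,k in (((224.4,163.1),(205.1,177.5),2),((240.9,170),(225.1,179.2),3)):
    p,e=tri([ray(S,s),ray(T,t)]);f=mouth(k)-.105*zc
    print(k,p.round(4),round(e,4),"along axis",((p-f)@zc).round(4),"x,y",((p-f)@Rt[:,0]).round(4),((p-f)@yr).round(4))
E
```

```text
2 [0.6505 0.0257 0.135 ] 0.0007 along axis 0.118 x,y 0.0089 -0.0014
3 [ 0.6429 -0.0304  0.1403] 0.0004 along axis 0.1227 x,y 0.0065 0.002
```

```bash
python3 -c "
from plant import r, eyes, sensors, workorder
print(workorder.finish_job())"
```

```text
the job is handed in; nothing more can be done
None
```

I put bottle_a in cell 2 and bottle_b in cell 3, both fully down and released; cells 1 and 4 hold the jars, the wrist force stayed under about 35 N, the bystanders weren't touched, and the job was handed in at about 23 s (no verdict was returned).

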